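# Clear the cap press and give it a full test stroke

## Robot

A 6-joint arm with a two-finger parallel gripper is mounted at the origin on the work surface. World frame = base frame: x ahead of the robot, y to its left, z up, the work surface at z = 0. Lengths are in mm, angles in rad, forces in N, time in s.
With the tool pointing down it reaches from about 325 to 750 mm from the base axis. Payload 7.6 kg.
Tool frame: the origin (TCP) lies midway between the tips of the shut fingers; the grasp point (between the pads) lies 19 mm behind it (robot.hold_point_z is the distance from the TCP to the grasp point, in mm); y points along the fingers, x is the direction in which the jaws open and shut, and the axes are right-handed (so a half turn about y gives the same grasp; the last joint's range is limited). The gripper opens to 85 mm and grips with 20 to 120 N. Pads are 22 mm wide; open, the fingers measure 114 mm over their backs; the gripper's body (76 mm by 85 mm) begins 54 mm behind the grasp point. The pads swing forward as they close: fully open they stand 13 mm farther back than shut.
Start: joints at [-1.401, 0.052, 1.401, -0, 1.689, -0.07], TCP at [124.716, -509.992, 231.323] pointing down, gripper open.
Joint ranges: [-2.9, 2.9], [-0.91, 2.17], [0.12, 2.37], [-1.06, 4.2], [0.26, 2.73], [-2.93, 2.93]. Speed limits (rad/s): [2.57, 2.57, 3.01, 3.14, 3.14, 3.14].

## Interface

Orientations are given as a unit quaternion [x, y, z, w].
In Python, from rig import robot gives the robot as it stands.
- The arm moves only by the tool send_rows, never from a script. Its argument "series" is a list of rows, each a list of 3 entries, a list of its own where there are three numbers: the opening, from -1 (shut) to 1 (fully open), then the shift along the world's x, y, z each as a share of 1 m, from -1 to 1, then the turn, a rotation vector about the world's x, y, z each as a share of 0.5 rad, from -1 to 1. A call has 1 to 5 rows; each row is the pose to reach, as a shift and turn from the pose commanded when the call began; what a row does not reach only later rows make up. A row lasts 1/10 s, in which the tool goes at most 50 mm and 8.59 degrees, less where a joint would pass 70% of its speed; a pose out of reach is approached as far as the arm can. A call with a number of a shift or a turn outside -1 to 1 is refused whole. A call with a gripper value outside its range is refused whole. The fingers move at their own pace and stop on an object; the grip force is fixed at half the most. Time passes only in rows, so rows that repeat a pose let the fingers close. It gives the time, the measured TCP pose, the force and the opening at its end, in the units of the state.
- robot.sense(): the state, without advancing time (a new reading comes with each control period).
- robot.grab_frame(name): name is "scene" or "top" or "wrist"; returns a dict with "image" (420x560x3 uint8, blue, green, red), "fx", "fy", "cx", "cy" (pixels), "xyz" and "orientation" of the camera in the world. Camera axes: x right, y up, looking along -z (the intrinsics and any distortion apply to the point x, -y, -z); pixel columns grow to the right and rows downward; lengths in mm; the calibration is good to about 2 mm. The wrist camera is an equidistant fisheye: a pixel r from the principal point sees the ray r / f radians off the axis. A picture is of the moment at which its call begins. There is no depth.
- robot.sign_off(): hands the job in, once; it reports no verdict.
The state is a dict: "clock": time; "q": joint angles; "qvel": joint speeds; "effort": joint torques, N m; "tcp_pos": TCP position; "tool_rot": TCP orientation; "ft_force": force on the tool from outside, world axes, zero at the start; "moment": the same for the moment, N m; "finger_gap": finger opening in mm.
Only numpy, scipy, OpenCV 4.12 (cv2) and the standard library are available. Lean on these libraries where they do the work, as an engineer would, in place of code of your own. Each camera call takes 0.05 s, during which the arm holds its last target. There are 200 camera calls.

## Task

An orange bracket has dropped behind the guard of the bench cap press and blocks its ram. Use the hooked rod with the blue handle to draw the bracket out under the guard until it lies well clear in front of it, without touching the bracket with the gripper or arm or bringing the ram down on it; lay the rod flat on the bench with its hook well clear in front of the guard too. Then press the red plunger head right down to its stop, hold it there for a moment, and let it spring all the way back up, leaving everything else on the bench where it is.

Things in the scene. Friction and masses are not known exactly. Their poses are not given: they have to be found in the camera images.
- press: Fixed hand press bolted to the bench: an arch with a blue bridge (330 mm wide in own y, 38 mm deep, top 195 mm up, bush on it to 209 mm). Origin on the bench below the plunger axis; own z up, own -x out of its open front, own y across. A back plate closes the rear (inner face at own x = 0.110, 80 mm high). Foot plates 12 mm high at y = +-0.147, 40 mm wide.
- guard_edge (a point): Middle of the yellow lower edge of the press's clear upright guard, 60 mm above the bench at press x = -0.065, y = 0; same axes as the press. The guard is 10 mm thick, spans the whole front and reaches 175 mm up; posts at its ends reach x = -0.072. Only the 60 mm high gap beneath it is open, clear from press y = -0.127 to 0.127.
- plunger (a joint): Travel of the press's spring plunger in m: 0 = up at rest, 0.040 = down on its stop; it springs back by itself. Needs about 5 N to start moving and about 15 N at the stop, straight down. A bracket under the ram blocks it at about 0.022.
- plunger_top (a point): Centre of the top of the red plunger head, a flat-topped disc 64 mm across and 20 mm thick; 256 mm above the bench at rest, 216 mm when fully down.
- ram_face (a point): Centre of the underside of the ram: a dark steel disc 70 mm across, 18 mm thick, on the plunger's lower end under the bridge. 52 mm above the bench at rest, 12 mm at the stop.
- bracket: Loose orange bracket like a small bridge on two end legs: 90 mm long (own x), 46 mm wide (own y), 30 mm high; legs 5 mm thick, outer faces at own x = +-0.045; about 0.16 kg. Origin under its centre at bench height. Starts under the ram, long axis within 12 degrees of the press's x, centre at press y 0.01 to 0.04, so there is more room beside it on the -y side.
- rod_grip (a point): Balance point of the hooked rod (0.24 kg), where to grasp it: half-way up its blue handle, 12 mm above the bench as it lies. Own x along the rod to the hook, own y the way the hook points, z up. Handle 24 mm wide (y), 24 mm high, from own x = -0.090 to 0.030; then a round steel shaft 12 mm thick to x = 0.255.
- rod_hook (a point): Middle of the rod's hook: an upright steel blade square to the shaft at its far end, 10 mm thick (rod x), 71 mm long (rod y), 24 mm high; axes as rod_grip. It lies at x = 0.255, y = 0.0295 from rod_grip: the blade runs from y = -0.006 to 0.065 of the shaft's centre line. Its lower edge rests on the bench.
- vial_rack: White rack of capped sample vials, 70 x 170 mm, 76 mm high; origin under its centre. Bystander: leave it alone.
- reagent_bottle: Amber bottle with a blue cap, 72 mm across, 150 mm high; origin under its centre. Bystander: leave it alone.
- parts_tray: Grey two-compartment tray with screws, 120 x 170 mm, 30 mm high; origin under its centre. Bystander: leave it alone.
- grey_cover: Dark grey ribbed plastic instrument cover, 100 x 160 mm, 34 mm high; origin under its centre. Bystander: leave it alone.
- screwdriver: Green-handled screwdriver lying flat, 180 mm long, under 40 mm high; origin under its middle, own x along it. Bystander: leave it alone.
- wrench: Yellowish wrench lying flat, 150 mm long, under 20 mm high; origin under its middle, own x along it. Bystander: leave it alone.

How it is judged:
By the outcome, as a careful person would: the job done as asked, in the order asked, and still so for the second after the job is handed in, with the robot touching nothing.
It also fails if it takes over 67 s, if anything falls off the work surface, if the arm or the gripper's body presses on something with over 40 N, if the wrist force passes 120 N, or if a joint passes its speed limit or range.

## Working session

There is one attempt and no reset: what is moved stays moved. The work goes in short steps, Python scripts to look and compute and a tool call to move; the robot and the scene stay as the last step left them, time stands still between calls to the robot, and variables do not carry over. Pictures are saved under pics/ and viewed, about 8 in all and at most 12, crops included, and the job is handed in when it is done.

Besides the shell and the picture viewer there is one more tool, called after "Call:" as name(argument=value, ...) on one line, values as JSON. send_rows: Moves the arm, as the interface text tells. Its arguments: {"type":"object","properties":{"series":{"type":"array"}},"required":["series"]}

```bash
mkdir -p pics; ls
cat > h.py <<'E'
import numpy as np, cv2, json
from scipy.spatial.transform import Rotation as R
from rig import robot
def grab(n,save=None):
    f=robot.grab_frame(n)
    if save: cv2.imwrite('pics/'+save,f['image'])
    return f
def ray(f,u,v):
    x=(u-f['cx'])/f['fx']; y=(v-f['cy'])/f['fy']
    return np.array(f['xyz']), R.from_quat(f['orientation']).apply([x,-y,-1])
def onz(f,u,v,z):
    o,d=ray(f,u,v); return o+d*(z-o[2])/d[2]
def proj(f,p):
    c=R.from_quat(f['orientation']).inv().apply(np.array(p,float)-f['xyz'])
    return np.array([f['cx']+f['fx']*c[0]/-c[2], f['cy']-f['fy']*c[1]/-c[2]])
E
python3 - <<'E'
from h import *
import pickle
s=grab('scene','s0.png');t=grab('top','t0.png')
pickle.dump((s,t),open('f0.pkl','wb'))
for f in(s,t): print({k:np.round(v,3) for k,v in f.items() if k!='image'})
print(robot.sense(), [a for a in dir(robot) if a[0]!='_'])
E
```

```text
pics
{'fx': np.float64(528.815), 'fy': np.float64(528.815), 'cx': np.float64(278.041), 'cy': np.float64(207.865), 'xyz': array([1253.506,  767.601, 1325.467]), 'orientation': array([0.143, 0.334, 0.865, 0.345])}
{'fx': np.float64(514.706), 'fy': np.float64(514.706), 'cx': np.float64(277.017), 'cy': np.float64(212.478), 'xyz': array([ 281.809,   13.183, 1812.548]), 'orientation': array([-0.049,  0.053,  0.709, -0.702])}
{'clock': 0.1, 'q': array([-1.40130853e+00,  5.28070475e-02,  1.40159996e+00,  3.25147816e-05,
        1.68862132e+00, -7.03161372e-02]), 'qvel': array([-3.19662465e-04, -3.52261752e-03, -1.94034230e-03, -1.74994533e-06,
        7.26585907e-04, -2.82367260e-04]), 'effort': array([ 1.44451013e-03, -3.82583320e+01, -3.60983670e+01, -3.13316843e-05,
        4.78243324e-03, -9.67895033e-06]), 'tcp_pos': array([ 124.67189414, -509.70906398,  230.55097382]), 'tool_rot': array([-0.55586916,  0.43697018, -0.43623297,  0.55656746]), 'ft_force': array([ 0.12756575, -0.2479124 , -0.47058989]), 'moment': array([-0.036137  , -0.03535256,  0.01456699]), 'finger_gap': 85.7554438487438} ['MotionError', 'grab_frame', 'hold_point_z', 'sense', 'sign_off']
```

View pics/t0.png

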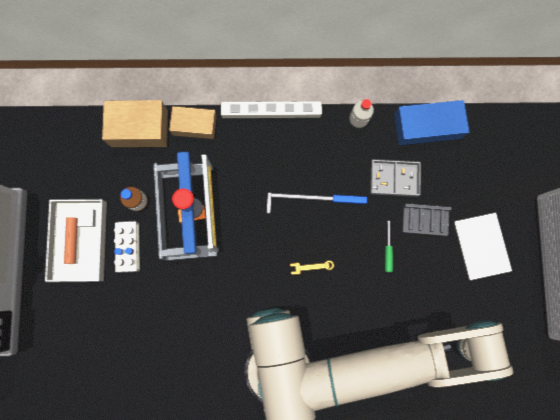

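View pics/s0.png

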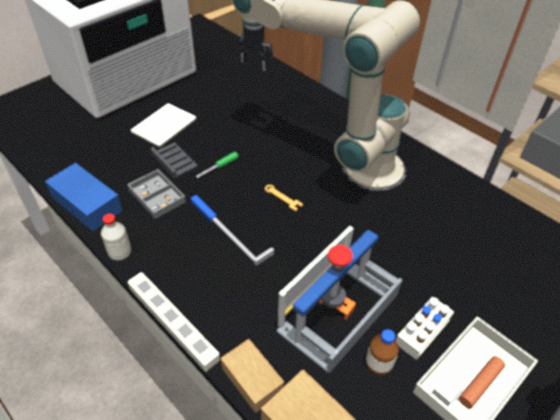

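The press is on the left in the top view (plunger about (183,198)) with its front facing image-right, which is world −y. The rod's handle is at (350,199) and its hook at (268,203), pointing down in the image, so it already lies the way I need it. Orange shows under the ram at about (190,213).

Run:
```python
from h import *
import pickle
s,t=pickle.load(open('f0.pkl','rb'))
def blobs(f,lo,hi,roi,mn=15):
    h=cv2.cvtColor(f['image'],cv2.COLOR_BGR2HSV); m=cv2.inRange(h,lo,hi)
    z=np.zeros_like(m);x0,y0,x1,y1=roi;z[y0:y1,x0:x1]=m[y0:y1,x0:x1]
    return z
def pts(m): v,u=np.nonzero(m); return np.c_[u,v].astype(float)
def tri(a,b):
    (o1,d1),(o2,d2)=ray(s,*a),ray(t,*b); k=np.linalg.lstsq(np.c_[d1,-d2],o2-o1,rcond=None)[0]
    p,q=o1+k[0]*d1,o2+k[1]*d2; return (p+q)/2,np.linalg.norm(p-q)
# rod handle
m=blobs(t,(105,130,60),(125,255,255),(320,185,380,215)); P=pts(m)
W=np.array([onz(t,u,v,20)[:2] for u,v in P]); c=(W.max(0)+W.min(0))/2; 
_,_,V=np.linalg.svd(W-W.mean(0)); a=(W-W.mean(0))@V[0]
print('handle n',len(P),'mean',W.mean(0),'dir',V[0],'len',np.ptp(a),'mid',W.mean(0)+V[0]*(a.max()+a.min())/2)
m=blobs(s,(105,130,60),(125,255,255),(185,190,225,230)); P=pts(m)
W=np.array([onz(s,u,v,16)[:2] for u,v in P]); _,_,V=np.linalg.svd(W-W.mean(0)); a=(W-W.mean(0))@V[0]
print('handle scene',len(P),W.mean(0),V[0],np.ptp(a),W.mean(0)+V[0]*(a.max()+a.min())/2)
# steel
h=cv2.cvtColor(t['image'],cv2.COLOR_BGR2GRAY); z=np.zeros_like(h); z[185:216,262:333]=h[185:216,262:333]>80
P=pts(z); W=np.array([onz(t,u,v,12)[:2] for u,v in P]); print('steel x',W[:,0].min(),W[:,0].max(),'y',W[:,1].min(),W[:,1].max())
sh=W[(W[:,1]<W[:,1].max()-40)]; print('shaft fit x=ay+b',np.polyfit(sh[:,1],sh[:,0],1))
hk=W[W[:,1]>W[:,1].max()-10]; print('hook mean',hk.mean(0),hk.min(0),hk.max(0))
# red head
def red(f,roi):
    return pts(blobs(f,(0,180,120),(4,255,255),roi)|blobs(f,(174,180,120),(180,255,255),roi))
rt=red(t,(165,180,200,215)); rs=red(s,(320,240,360,275))
for f,p in((t,rt),(s,rs)): print(len(p),p.min(0),p.max(0),p.mean(0))
print('head on z=246 top',onz(t,*rt.mean(0),250),'scene',onz(s,*rs.mean(0),248),tri(rs.mean(0),rt.mean(0)))
# bridge
P=pts(blobs(t,(105,130,60),(125,255,255),(165,145,205,260))); W=np.array([onz(t,u,v,195)[:2] for u,v in P])
_,_,V=np.linalg.svd(W-W.mean(0)); a=(W-W.mean(0))@V[0]; print('bridge',W.mean(0),V[0],np.ptp(a),W.mean(0)+V[0]*(a.max()+a.min())/2)
P=pts(blobs(s,(105,130,60),(125,255,255),(290,230,385,330))); W=np.array([onz(s,u,v,190)[:2] for u,v in P])
_,_,V=np.linalg.svd(W-W.mean(0)); a=(W-W.mean(0))@V[0]; print('bridge scene',W.mean(0),V[0],np.ptp(a),W.mean(0)+V[0]*(a.max()+a.min())/2)
# orange
for f,roi in((t,(165,190,215,240)),(s,(315,285,365,325))):
    P=pts(blobs(f,(5,150,80),(20,255,255),roi)); W=np.array([onz(f,u,v,30)[:2] for u,v in P]); print('orange',len(P),W.min(0),W.max(0))
a=t['image'][140:265,145:275];b=s['image'][225:365,265:410]
a=cv2.resize(a,None,fx=3.9,fy=3.9,interpolation=2)[:480];b=cv2.resize(b,(400,386),interpolation=2)
o=np.zeros((600,800,3),np.uint8);o[:a.shape[0],:400]=a[:,:400];o[:386,400:]=b;cv2.imwrite('pics/c0.png',o)
```

```text
handle n 281 mean [ 587.03936294 -255.63723595] dir [-0.05888812 -0.99826459] len 123.65155712237453 mid [ 587.12111838 -254.25132734]
handle scene 326 [ 585.07763553 -260.27430922] [0.10183459 0.99480134] 142.14366530769487 [ 585.37384859 -257.38066429]
steel x 540.691383084441 616.1422271771996 y -193.28655854997666 41.55726148568471
shaft fit x=ay+b [6.63098335e-02 6.05205710e+02]
hook mean [574.82863808  36.84612576] [540.72553684  33.95511406] [616.14222718  41.55726149]
98 [172. 189.] [192. 208.] [181.90816327 199.74489796]
298 [329. 246.] [350. 265.] [339.57718121 255.56711409]
head on z=246 top [550.25053092 296.18360518 250.        ] scene [554.01303354 294.12922333 248.        ] (array([551.98564735, 295.15832227, 246.80812948]), np.float64(3.9860667112741193))
bridge [549.33912503 291.95584234] [-0.99669281 -0.08126152] 329.83737201184056 [554.86523186 292.40639222]
bridge scene [568.84279363 298.86195851] [0.99580322 0.09152019] 344.5325092159758 [554.11167794 297.50808209]
orange 97 [487.18563809 222.76018985] [593.25236636 349.16455969]
orange 236 [504.55604819 268.73458045] [581.12434943 358.85116841]
```

View pics/c0.png

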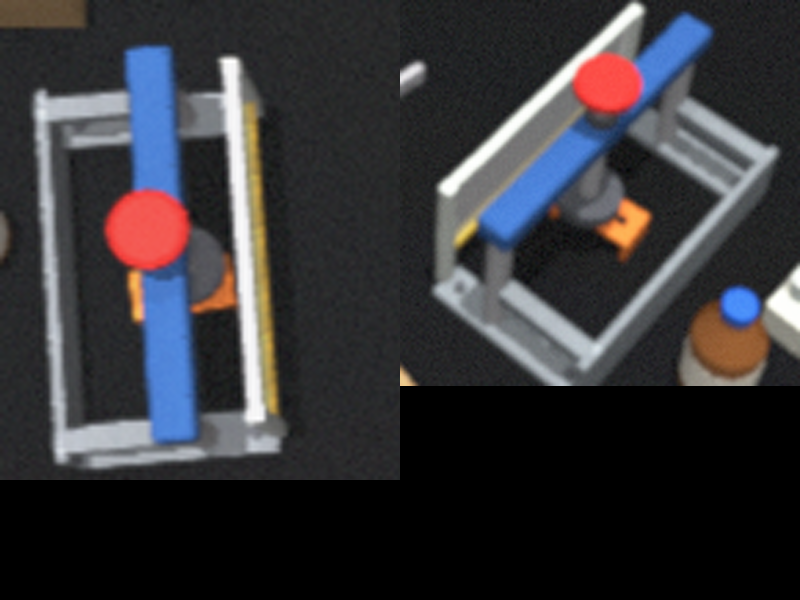

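Run:
```python
from h import *
import pickle
s,t=pickle.load(open('f0.pkl','rb'))
O=np.array([553,295]);x=np.array([-.086,.9963]);y=np.array([-.9963,-.086])
def loc(p): d=p[:2]-O; return np.round([d@x,d@y],1)
for n,u,v in(('t',180.4,222.1),('t',205.8,218.2),('t',178.3,209.2)):
    print(n,loc(onz(t,u,v,30)))
for u,v in((356.3,302.2),(347.6,313.8),(314.5,301.5)): 
    print('s',loc(onz(s,u,v,30)))
h=cv2.cvtColor(s['image'],cv2.COLOR_BGR2HSV)
m=cv2.inRange(h,(5,150,80),(20,255,255))
o=cv2.resize(s['image'][280:330,305:375],(784,560),interpolation=2);cv2.imwrite('pics/c1.png',o)
print('guard edge scene/top pts')
print(robot.sense()['tool_rot'],R.from_quat(robot.sense()['tool_rot']).as_matrix().round(3), robot.hold_point_z)
```

```text
t [48.6 39.9]
t [-40.5  34.7]
t [52.8 -6.2]
s [52.  45.4]
s [56.  -2.2]
s [-38.9 -32.7]
guard edge scene/top pts
[-0.55586916  0.43697018 -0.43623297  0.55656746] [[ 0.238 -0.     0.971]
 [-0.971  0.001  0.238]
 [-0.001 -1.     0.   ]] 18.700000000000003
```

View pics/c1.png

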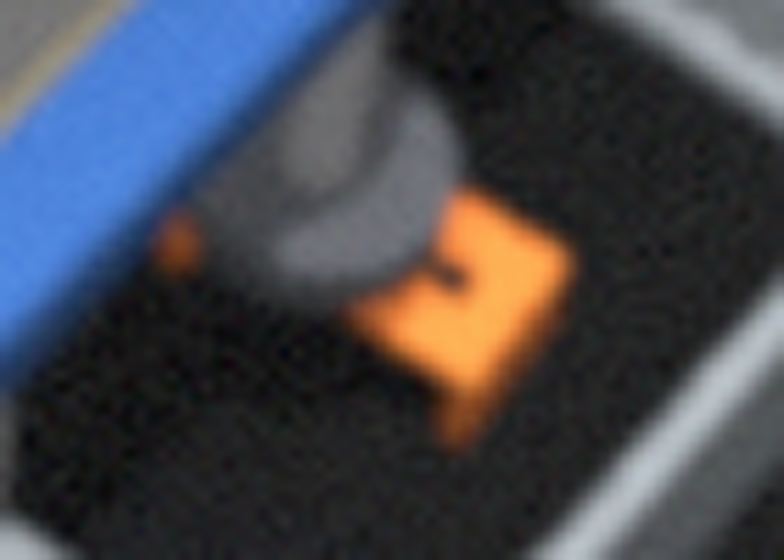

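The two views agree within about 5 mm:
- **Press:** axis about (553,295), yaw +4.9° from world +y.
- **Bracket:** centre about press (7,16), far end at x of about 54, −y side at about −10.
- **Rod:** grip about (589.5,−223), direction (0.063,0.998).

Next I move to hover over the rod.

Call:
send_rows(series=[[1,[0.03,0.02,0],[0,0,0.18]],[1,[0.06,0.04,0],[0,0,0.36]],[1,[0.09,0.06,0],[0,0,0.54]],[1,[0.125,0.08,0],[0,0,0.72]],[1,[0.16,0.1,0],[0,0,0.9]]])

```text
clock: 0.6
tcp_pos: [285.7, -408.9, 231.0]
tool_rot: [-0.64, 0.301, -0.3, 0.64]
ft_force: [-0.3, -0.6, 1.2]
finger_gap: 85.5
```

Call:
send_rows(series=[[1,[0.035,0.02,0],[0,0,0.18]],[1,[0.07,0.04,0],[0,0,0.36]],[1,[0.105,0.06,0],[0,0,0.54]],[1,[0.14,0.08,0],[0,0,0.72]],[1,[0.175,0.1,0],[0,0,0.9]]])

```text
clock: 1.1
tcp_pos: [460.9, -308.8, 230.9]
tool_rot: [-0.691, 0.15, -0.15, 0.691]
ft_force: [0.2, -0.4, 0.1]
finger_gap: 85.1
```

Call:
send_rows(series=[[1,[0.035,0.02,-0.01],[0,0,0.2]],[1,[0.07,0.05,-0.03],[0,0,0.4]],[1,[0.11,0.07,-0.05],[0,0,0.6]],[1,[0.13,0.087,-0.07],[0,0,0.734]],[1,[0.13,0.087,-0.08],[0,0,0.734]]])

```text
clock: 1.6
tcp_pos: [590.8, -219.9, 147.7]
tool_rot: [-0.706, 0.022, -0.019, 0.708]
ft_force: [1.0, 0.3, -0.3]
finger_gap: 85.1
```

Run:
```python
from h import *
import pickle
w=grab('wrist','w1.png');t=grab('top')
pickle.dump((w,t),open('f1.pkl','wb'))
print({k:np.round(v,3) for k,v in w.items() if k!='image'})
s=robot.sense();print(s['clock'],s['tcp_pos'],R.from_quat(s['tool_rot']).as_matrix().round(3),s['q'].round(2),s['ft_force'],s['finger_gap'])
```

```text
{'fx': np.float64(325.192), 'fy': np.float64(325.192), 'cx': np.float64(277.496), 'cy': np.float64(209.454), 'xyz': array([ 597.022, -142.734,  291.154]), 'orientation': array([-0.153,  0.007, -0.028,  0.988])}
1.7 [ 588.75746339 -222.40506496  148.58739975] [[ 0.998 -0.004  0.064]
 [-0.064  0.002  0.998]
 [-0.005 -1.     0.001]] [-0.42  0.39  1.18 -0.    1.58 -0.36] [-0.11278036 -0.04014561 -0.05311999] 85.32403665251377
```

View pics/w1.png

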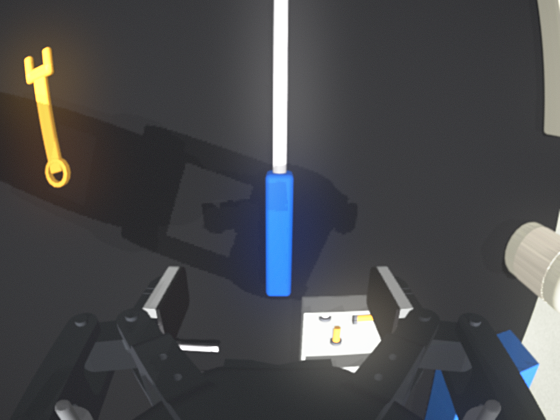

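The wrist view shows the blue handle from (279,173) to (279,296), straight between the fingers, with the wrench off at the left. I'll refine the grip point from it.

```bash
cat >> h.py <<'E'
def fray(f,u,v):
    a=np.array([u-f['cx'],v-f['cy']]);r=np.hypot(*a);th=r/f['fx'];a=a/max(r,1e-9)*np.sin(th)
    return np.array(f['xyz']), R.from_quat(f['orientation']).apply([a[0],-a[1],-np.cos(th)])
def fonz(f,u,v,z):
    o,d=fray(f,u,v); return o+d*(z-o[2])/d[2]
E
python3 - <<'E'
from h import *
import pickle
w,t=pickle.load(open('f1.pkl','rb'))
h=cv2.cvtColor(w['image'],cv2.COLOR_BGR2HSV);m=cv2.inRange(h,(105,130,60),(125,255,255))[150:310,250:310]
v,u=np.nonzero(m);W=np.array([fonz(w,a+250,b+150,22)[:2] for a,b in zip(u,v)])
c=W.mean(0);_,_,V=np.linalg.svd(W-c);d=V[0]*np.sign(V[0][1]);a=(W-c)@d;n=np.array([d[1],-d[0]]);b=(W-c)@n
lo,hi=np.percentile(a,[.3,99.7]);print('dir',d,'len',hi-lo,'width',np.percentile(b,[1,99]));mid=c+d*(hi+lo)/2+n*np.percentile(b,[1,99]).mean()
print('grip',mid+30*d)
E
```

```text
dir [0.06787832 0.99769361] len 122.05097919864457 width [-12.22307711  12.37376749]
grip [ 592.27447688 -225.70997481]
```

Call:
send_rows(series=[[1,[0.002,-0.002,-0.03],[0,0,0]],[1,[0.002,-0.002,-0.065],[0,0,0]],[1,[0.002,-0.002,-0.1],[0,0,0]],[1,[0.002,-0.002,-0.13],[0,0,0]],[1,[0.002,-0.002,-0.143],[0,0,0]]])

```text
clock: 2.2
tcp_pos: [589.7, -225.7, 6.2]
tool_rot: [-0.706, 0.025, -0.022, 0.707]
ft_force: [-0.2, -0.4, 0.1]
finger_gap: 85.5
```

Call:
send_rows(series=[[1,[0,0,0],[0,0,0]],[1,[0,0,-0.001],[0,0,0]]])

```text
clock: 2.4
tcp_pos: [592.6, -226.0, 9.7]
tool_rot: [0.707, -0.022, 0.024, -0.706]
ft_force: [0.0, -0.4, 0.8]
finger_gap: 85.2
```

Call:
send_rows(series=[[1,[0,0,-0.003],[0,0,0]],[0,[0,0,-0.003],[0,0,0]],[-1,[0,0,-0.003],[0,0,0]],[-1,[0,0,-0.003],[0,0,0]],[-1,[0,0,-0.003],[0,0,0]]])

```text
clock: 2.9
tcp_pos: [591.8, -225.0, 4.6]
tool_rot: [0.707, -0.022, 0.023, -0.707]
ft_force: [-0.2, -0.3, 0.1]
finger_gap: 28.0
```

Call:
send_rows(series=[[-1,[0,0,0],[0,0,0]],[-1,[0,0,0],[0,0,0]],[-1,[0,0,0],[0,0,0]],[-1,[0,0,0],[0,0,0]],[-1,[0,0,0],[0,0,0]]])

```text
clock: 3.4
tcp_pos: [592.0, -225.1, 4.7]
tool_rot: [0.707, -0.022, 0.023, -0.707]
ft_force: [-0.7, 0.3, 4.0]
finger_gap: 22.7
```

Gripped. Now I lift slightly, align the rod with the press axis, and go to the pre-entry point.

Call:
send_rows(series=[[-1,[0,0,0.005],[0,0,0]],[-1,[0,0,0.012],[0,0,0]],[-1,[0.01,0.02,0.012],[0,0,0.04]],[-1,[0.025,0.045,0.012],[0,0,0.1]],[-1,[0.04,0.075,0.012],[0,0,0.16]]])

```text
clock: 3.9
tcp_pos: [631.8, -149.9, 16.3]
tool_rot: [0.707, 0.005, -0.006, -0.707]
ft_force: [0.2, -0.4, -2.4]
finger_gap: 23.0
```

Call:
send_rows(series=[[-1,[0.015,0.03,0],[0,0,0.05]],[-1,[0.03,0.055,0],[0,0,0.1]],[-1,[0.042,0.075,0],[0,0,0.13]],[-1,[0.047,0.089,0],[0,0,0.144]],[-1,[0.047,0.089,0],[0,0,0.144]]])

```text
clock: 4.4
tcp_pos: [678.8, -59.2, 16.0]
tool_rot: [-0.706, -0.032, 0.032, 0.707]
ft_force: [0.3, 0.7, -1.8]
finger_gap: 22.6
```

```bash
cat > look.py <<'E'
from h import *
import sys
n=sys.argv[1]
t=grab('top');s=grab('scene');w=grab('wrist')
a=cv2.resize(t['image'][135:265,145:345],(800,520),interpolation=2)
cv2.imwrite(f'pics/t{n}.png',a)
b=cv2.resize(s['image'][170:370,200:410],(420,400),interpolation=2)
c=cv2.resize(w['image'],(380,285))
o=np.zeros((400,800,3),np.uint8);o[:,:420]=s['image'][0:1,0:1] if 0 else b;o[:285,420:]=c
cv2.imwrite(f'pics/m{n}.png',o)
import pickle;pickle.dump((s,t,w),open(f'fr{n}.pkl','wb'))
q=robot.sense();print(q['clock'],q['tcp_pos'].round(1),R.from_quat(q['tool_rot']).as_matrix()[:,0].round(3),q['ft_force'].round(1),q['finger_gap'])
E
python3 look.py 2
python3 - <<'E'
from h import *
import pickle
s,t,w=pickle.load(open('fr2.pkl','rb'))
h=cv2.cvtColor(t['image'],cv2.COLOR_BGR2GRAY)
O=np.array([553,295]);x=np.array([-.086,.9963]);y=np.array([-.9963,-.086])
P=np.array([[u,v] for v in range(150,200) for u in range(215,330) if h[v,u]>80]);L=np.array([[(onz(t,*p,24)[:2]-O)@x,(onz(t,*p,24)[:2]-O)@y] for p in P])
k=(L[:,0]<-72)&(L[:,0]>-240)&(L[:,1]<-20);L=L[k];print('hook x max',L[:,0].max());e=L[L[:,0]>L[:,0].max()-12];print('blade y',e[:,1].min(),e[:,1].max())
sh=L[L[:,0]<L[:,0].max()-40];print(np.polyfit(sh[:,0],sh[:,1],1))
E
```

```text
4.55 [678.2 -62.1  16.2] [ 0.996  0.087 -0.001] [ 0.  -1.  -2.6] 22.75979540387237
hook x max -98.54769848375676
blade y -103.98322390547241 -28.069216773470867
[-5.86493429e-04 -9.41467294e+01]
```

View pics/t2.png

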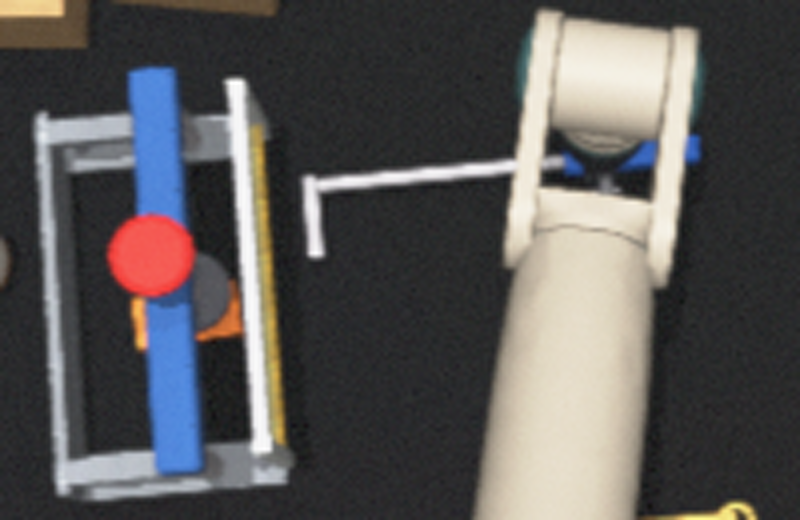

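The rod is aligned with the press axis. The hook blade is just in front of the guard at (315,180)–(318,255), and its inner end is above (beside) the bracket. Now I insert it and check.

Call:
send_rows(series=[[-1,[-0.001,0.012,0],[0,0,0]],[-1,[-0.003,0.034,0],[0,0,0]],[-1,[-0.005,0.058,0],[0,0,0]],[-1,[-0.007,0.082,0],[0,0,0]],[-1,[-0.009,0.106,0],[0,0,0]]])

```text
clock: 5.05
tcp_pos: [669.3, 45.7, 16.5]
tool_rot: [-0.706, -0.031, 0.031, 0.706]
ft_force: [-1.0, 0.3, -2.9]
finger_gap: 22.6
```

Call:
send_rows(series=[[-1,[-0.002,0.024,0],[0,0,0]],[-1,[-0.004,0.046,0],[0,0,0]],[-1,[-0.006,0.066,0],[0,0,0]],[-1,[-0.007,0.078,0],[0,0,0]],[-1,[-0.007,0.078,0],[0,0,0]]])

```text
clock: 5.55
tcp_pos: [662.4, 124.5, 16.4]
tool_rot: [-0.706, -0.032, 0.032, 0.706]
ft_force: [-0.2, -1.0, -3.0]
finger_gap: 22.7
```

```bash
python3 look.py 3
```

```text
5.7 [662.8 122.1  16.3] [0.996 0.087 0.   ] [-0.1  0.2 -1.9] 22.715604168958247
```

View pics/m3.png

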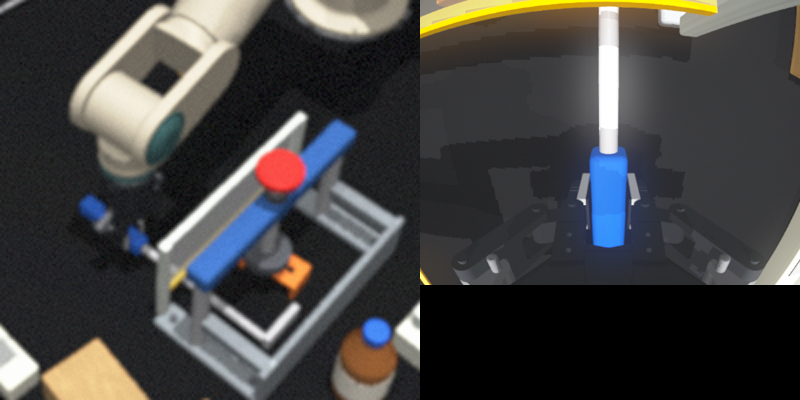

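The hook has gone past the bracket's far end: blade from about (268,338) to (298,308) in the picture, bracket end at about (312,268)–(290,292). I'll check the gap numerically.

Run:
```python
from h import *
import pickle
s,t,w=pickle.load(open('fr3.pkl','rb'))
O=np.array([553,295]);x=np.array([-.086,.9963]);y=np.array([-.9963,-.086])
loc=lambda p:np.round([(p[:2]-O)@x,(p[:2]-O)@y],1)
h=cv2.cvtColor(s['image'],cv2.COLOR_BGR2GRAY).astype(int);hs=cv2.cvtColor(s['image'],cv2.COLOR_BGR2HSV)
for (u0,v0,u1,v1,z,nm) in((325,315,352,345,36,'blade'),):
    L=np.array([loc(onz(s,u,v,z)) for v in range(v0,v1) for u in range(u0,u1) if h[v,u]>120 and hs[v,u,1]<60])
    L=L[(L[:,0]<98)&(L[:,0]>60)];print(nm,len(L),np.percentile(L,[2,50,98],axis=0))
L=np.array([loc(onz(s,u,v,30)) for v in range(285,325) for u in range(320,365) if 5<hs[v,u,0]<20 and hs[v,u,1]>150 and hs[v,u,2]>170])
print('bracket top',L.min(0),L.max(0))
```

```text
blade 166 [[  62.46 -117.82]
 [  73.25  -69.7 ]
 [  97.44  -26.85]]
bracket top [21.4 -7.3] [55.5 42.4]
```

Call:
send_rows(series=[[-1,[-0.01,-0.001,0],[0,0,0]],[-1,[-0.03,-0.003,-0.003],[0,0,0]],[-1,[-0.05,-0.004,-0.006],[0,0,0]],[-1,[-0.065,-0.006,-0.009],[0,0,0]],[-1,[-0.071,-0.006,-0.01],[0,0,0]]])

```text
clock: 6.2
tcp_pos: [590.6, 115.8, 5.9]
tool_rot: [0.707, 0.03, -0.031, -0.706]
ft_force: [-0.1, 0.5, -2.1]
finger_gap: 22.7
```

```bash
python3 look.py 4
```

```text
6.35 [592.3 116.5   6.7] [0.996 0.087 0.001] [-0.1 -0.2 -2.1] 22.55122417815135
```

View pics/m4.png

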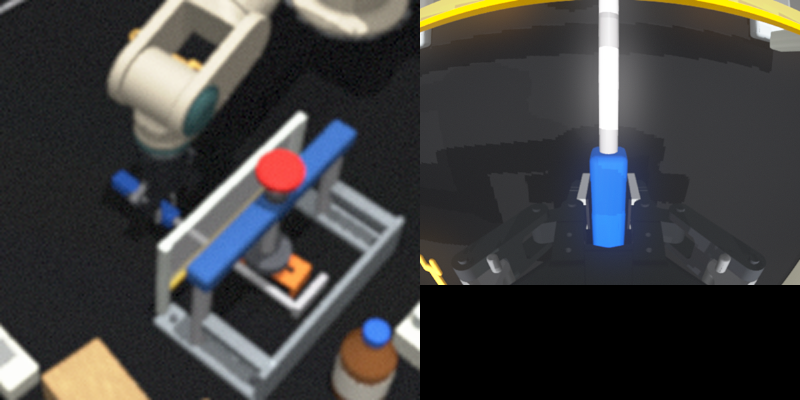

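The blade is now right behind the bracket's far leg. I'll pull it out slowly.

Call:
send_rows(series=[[-1,[0.0005,-0.006,0],[0,0,0]],[-1,[0.001,-0.014,0],[0,0,0]],[-1,[0.002,-0.024,0],[0,0,0]],[-1,[0.003,-0.036,0],[0,0,0]],[-1,[0.004,-0.05,0],[0,0,0]]])

```text
clock: 6.85
tcp_pos: [595.9, 65.8, 6.4]
tool_rot: [-0.706, -0.031, 0.031, 0.706]
ft_force: [0.6, 1.1, -3.4]
finger_gap: 22.3
```

Call:
send_rows(series=[[-1,[0.001,-0.015,0],[0,0,0]],[-1,[0.003,-0.03,0],[0,0,0]],[-1,[0.004,-0.046,0],[0,0,0]],[-1,[0.005,-0.062,0],[0,0,0]],[-1,[0.007,-0.078,0],[0,0,0]]])

```text
clock: 7.35
tcp_pos: [602.7, -12.5, 6.3]
tool_rot: [-0.706, -0.031, 0.031, 0.706]
ft_force: [0.2, 1.1, -1.8]
finger_gap: 22.7
```

Call:
send_rows(series=[[-1,[0.001,-0.016,0],[0,0,0]],[-1,[0.003,-0.032,0],[0,0,0]],[-1,[0.004,-0.048,0],[0,0,0]],[-1,[0.005,-0.064,0],[0,0,0]],[-1,[0.007,-0.078,0],[0,0,0]]])

```text
clock: 7.85
tcp_pos: [609.7, -90.4, 6.3]
tool_rot: [0.706, 0.031, -0.031, -0.706]
ft_force: [0.0, 0.7, -3.2]
finger_gap: 22.6
```

Call:
send_rows(series=[[-1,[0.001,-0.012,0],[0,0,0]],[-1,[0.002,-0.022,0],[0,0,0]],[-1,[0.003,-0.03,0],[0,0,0]],[-1,[0.003,-0.036,0],[0,0,0]],[-1,[0.003,-0.036,0],[0,0,0]]])

```text
clock: 8.35
tcp_pos: [612.7, -125.7, 6.3]
tool_rot: [0.707, 0.031, -0.031, -0.706]
ft_force: [1.1, -0.1, -2.4]
finger_gap: 22.5
```

```bash
python3 look.py 5
```

```text
8.5 [ 612.7 -124.6    6.3] [ 0.996  0.088 -0.   ] [-1.3 -0.3 -3.2] 22.995061804884102
```

View pics/m5.png

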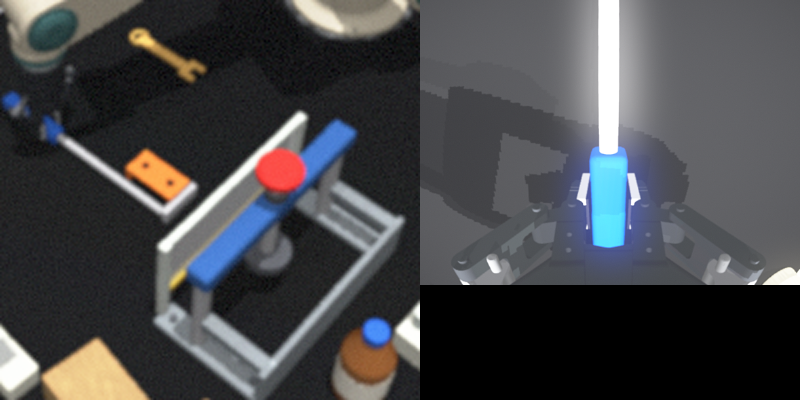

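The bracket lies in front of the guard at (160,175), with the hook blade at (180,205), also clear of it. Now I set the rod down, release it, and rise.

Call:
send_rows(series=[[-1,[0,0,-0.001],[0,0,0]],[-1,[0,0,-0.002],[0,0,0]],[-1,[0,0,-0.002],[0,0,0]]])

```text
clock: 8.8
tcp_pos: [612.9, -124.6, 4.7]
tool_rot: [-0.706, -0.031, 0.031, 0.706]
ft_force: [-1.6, 2.3, 1.4]
finger_gap: 22.8
```

Call:
send_rows(series=[[-0.2,[0,0,0],[0,0,0]],[0.2,[0,0,0],[0,0,0]],[0.6,[0,0,0],[0,0,0]],[0.6,[0,0,0],[0,0,0]],[0.6,[0,0,0],[0,0,0]]])

```text
clock: 9.3
tcp_pos: [612.7, -125.0, 4.3]
tool_rot: [0.706, 0.031, -0.031, -0.706]
ft_force: [0.3, 0.3, 0.2]
finger_gap: 68.1
```

Call:
send_rows(series=[[0.6,[0,0,0.01],[0,0,0]],[0.6,[0,0,0.035],[0,0,0]],[0.6,[0,0,0.075],[0,0,0]],[0.6,[0,0,0.115],[0,0,0]],[0.6,[0,0,0.155],[0,0,0]]])

```text
clock: 9.8
tcp_pos: [612.6, -125.0, 161.9]
tool_rot: [0.707, 0.031, -0.031, -0.706]
ft_force: [0.8, 0.1, 0.0]
finger_gap: 68.6
```

Call:
send_rows(series=[[-1,[0,0,0.04],[0,0,0]],[-1,[0,0,0.08],[0,0,0]],[-1,[0,0,0.12],[0,0,0]],[-1,[0,0,0.15],[0,0,0]],[-1,[0,0,0.16],[0,0,0]]])

```text
clock: 10.3
tcp_pos: [613.1, -125.1, 324.6]
tool_rot: [0.707, 0.034, -0.029, -0.706]
ft_force: [0.1, 0.3, 0.4]
finger_gap: -0.0
```

```bash
python3 look.py 6
python3 - <<'E'
from h import *
import pickle
s,t,w=pickle.load(open('fr6.pkl','rb'))
O=np.array([553,295]);x=np.array([-.086,.9963]);y=np.array([-.9963,-.086])
loc=lambda p:np.round([(p[:2]-O)@x,(p[:2]-O)@y],1)
for f,n in((s,'s'),(t,'t')):
    h=cv2.cvtColor(f['image'],cv2.COLOR_BGR2HSV);m=cv2.inRange(h,(5,150,80),(20,255,255))
    L=np.array([loc(onz(f,u,v,30)) for v,u in zip(*np.nonzero(m))]);L=L[(abs(L[:,0]+210)<100)&(abs(L[:,1])<80)]
    print(n,len(L),L.min(0) if len(L) else '',L.max(0) if len(L) else '')
E
```

```text
10.45 [ 612.7 -125.   318.6] [ 0.996  0.088 -0.   ] [-0.6  0.1 -0.9] -0.03877973454867178
s 460 [-270.6  -16.1] [-176.4   46.8]
t 346 [-266.1   -7.5] [-177.3   42.9]
```

Released cleanly. The bracket's nearest face is about 105 mm in front of the guard. Next I move over the plunger head.

Call:
send_rows(series=[[-1,[-0.003,0.02,0],[0,0,0]],[-1,[-0.008,0.055,0],[0,0,0]],[-1,[-0.014,0.095,0],[0,0,0]],[-1,[-0.02,0.135,0],[0,0,0]],[-1,[-0.025,0.175,0],[0,0,0]]])

```text
clock: 10.95
tcp_pos: [586.7, 51.4, 316.3]
tool_rot: [-0.706, -0.029, 0.033, 0.706]
ft_force: [1.3, 0.2, -0.1]
finger_gap: 0.0
```

Call:
send_rows(series=[[-1,[-0.006,0.04,0],[0,0,0]],[-1,[-0.012,0.08,0],[0,0,0]],[-1,[-0.018,0.12,0],[0,0,0]],[-1,[-0.024,0.16,0],[0,0,0]],[-1,[-0.028,0.195,0],[0,0,0]]])

```text
clock: 11.45
tcp_pos: [558.6, 246.8, 316.3]
tool_rot: [0.707, 0.03, -0.033, -0.706]
ft_force: [0.1, 0.3, -0.1]
finger_gap: -0.6
```

Call:
send_rows(series=[[-1,[-0.004,0.03,0],[0,0,0]],[-1,[-0.007,0.05,-0.01],[0,0,0]],[-1,[-0.007,0.05,-0.025],[0,0,0]],[-1,[-0.007,0.05,-0.035],[0,0,0]],[-1,[-0.007,0.05,-0.035],[0,0,0]]])

```text
clock: 11.95
tcp_pos: [552.0, 294.4, 280.4]
tool_rot: [0.707, 0.029, -0.033, -0.706]
ft_force: [-0.2, 0.0, 0.7]
finger_gap: 0.1
```

```bash
python3 look.py 7
```

```text
12.1 [552.9 294.5 284.6] [0.996 0.087 0.   ] [ 0.1 -0.2  0. ] -0.09737812651781483
```

View pics/m7.png

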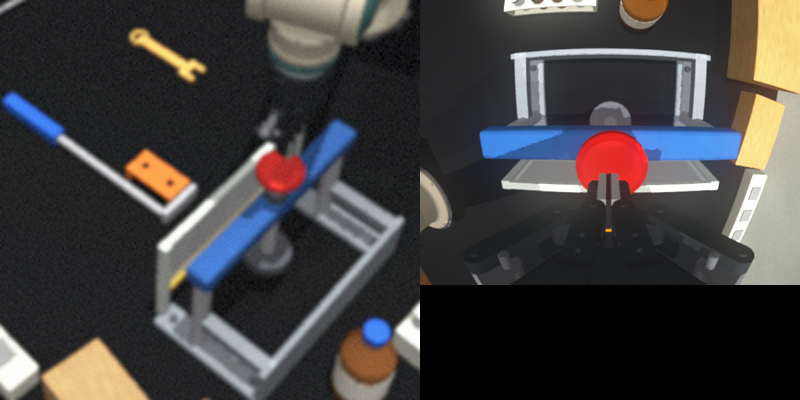

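Run:
```python
from h import *
import pickle
s,t,w=pickle.load(open('fr7.pkl','rb'))
h=cv2.cvtColor(w['image'],cv2.COLOR_BGR2HSV);m=cv2.inRange(h,(0,190,150),(5,255,255))|cv2.inRange(h,(174,190,150),(180,255,255))
m=cv2.morphologyEx(m,cv2.MORPH_OPEN,np.ones((5,5)))
c=max(cv2.findContours(m,0,1)[0],key=cv2.contourArea)[:,0]
P=np.array([fonz(w,*p,256)[:2] for p in c]);print(P.min(0),P.max(0))
k=P[:,1]>(P[:,1].max()-32)   # far half of rim, free of fingers
A=np.c_[2*P[k],np.ones(k.sum())];q=np.linalg.lstsq(A,(P[k]**2).sum(1),rcond=None)[0];print('centre',q[:2],'r',np.sqrt(q[2]+q[0]**2+q[1]**2))
```

```text
[526.53733845 272.69633402] [586.7551133  325.87297816]
centre [556.43111173 295.90726537] r 29.970680642443412
```

Call:
send_rows(series=[[-1,[0.003,0.001,-0.01],[0,0,0]],[-1,[0.003,0.001,-0.02],[0,0,0]],[-1,[0.003,0.001,-0.028],[0,0,0]],[-1,[0.003,0.001,-0.034],[0,0,0]],[-1,[0.003,0.001,-0.04],[0,0,0]]])

```text
clock: 12.6
tcp_pos: [555.8, 295.8, 245.2]
tool_rot: [-0.706, -0.032, 0.031, 0.706]
ft_force: [-2.8, -2.5, 7.3]
finger_gap: -0.1
```

Call:
send_rows(series=[[-1,[0,0,-0.006],[0,0,0]],[-1,[0,0,-0.012],[0,0,0]],[-1,[0,0,-0.018],[0,0,0]],[-1,[0,0,-0.022],[0,0,0]],[-1,[0,0,-0.025],[0,0,0]]])

```text
clock: 13.1
tcp_pos: [555.8, 295.8, 221.9]
tool_rot: [-0.706, -0.032, 0.03, 0.707]
ft_force: [-4.9, -3.4, 13.2]
finger_gap: -0.1
```

Call:
send_rows(series=[[-1,[0,0,-0.002],[0,0,0]],[-1,[0,0,-0.004],[0,0,0]],[-1,[0,0,-0.005],[0,0,0]],[-1,[0,0,-0.005],[0,0,0]]])

```text
clock: 13.5
tcp_pos: [555.8, 295.8, 217.4]
tool_rot: [-0.706, -0.032, 0.03, 0.707]
ft_force: [-4.3, -3.6, 14.1]
finger_gap: 0.0
```

Call:
send_rows(series=[[-1,[0,0,-0.001],[0,0,0]],[-1,[0,0,-0.002],[0,0,0]],[-1,[0,0,-0.002],[0,0,0]]])

```text
clock: 13.8
tcp_pos: [555.8, 295.8, 216.0]
tool_rot: [-0.706, -0.032, 0.03, 0.707]
ft_force: [-5.9, -3.1, 15.6]
finger_gap: 0.0
```

Call:
send_rows(series=[[-1,[0,0,-0.001],[0,0,0]],[-1,[0,0,-0.001],[0,0,0]]])

```text
clock: 14.0
tcp_pos: [555.9, 295.8, 216.0]
tool_rot: [-0.706, -0.033, 0.029, 0.707]
ft_force: [-7.7, -4.1, 18.7]
finger_gap: -0.1
```

At the stop: z stays at 216.0 while the force rises. I push a little more to make sure of the stop, hold about 1 s, and take a picture.

Call:
send_rows(series=[[-1,[0,0,-0.002],[0,0,0]],[-1,[0,0,-0.002],[0,0,0]],[-1,[0,0,-0.002],[0,0,0]],[-1,[0,0,-0.002],[0,0,0]],[-1,[0,0,-0.002],[0,0,0]]])

```text
clock: 14.5
tcp_pos: [555.9, 295.9, 215.9]
tool_rot: [-0.706, -0.033, 0.029, 0.707]
ft_force: [-10.5, -6.7, 25.1]
finger_gap: -0.1
```

Call:
send_rows(series=[[-1,[0,0,0],[0,0,0]],[-1,[0,0,0],[0,0,0]],[-1,[0,0,0],[0,0,0]],[-1,[0,0,0],[0,0,0]],[-1,[0,0,0],[0,0,0]]])

```text
clock: 15.0
tcp_pos: [555.9, 295.9, 216.0]
tool_rot: [-0.706, -0.033, 0.029, 0.707]
ft_force: [-10.2, -5.8, 26.5]
finger_gap: -0.2
```

```bash
python3 look.py 8
```

```text
15.15 [555.9 295.9 215.9] [0.996 0.088 0.006] [-11.1  -6.9  25.4] 0.28573148055109193
```

Call:
send_rows(series=[[-1,[0,0,0.006],[0,0,0]],[-1,[0,0,0.014],[0,0,0]],[-1,[0,0,0.024],[0,0,0]],[-1,[0,0,0.036],[0,0,0]],[-1,[0,0,0.05],[0,0,0]]])

```text
clock: 15.65
tcp_pos: [555.7, 295.8, 260.4]
tool_rot: [-0.706, -0.031, 0.031, 0.706]
ft_force: [-0.2, 0.3, -0.3]
finger_gap: -0.0
```

Call:
send_rows(series=[[-1,[0,0,0.015],[0,0,0]],[-1,[0,0,0.035],[0,0,0]],[-1,[0,0,0.06],[0,0,0]],[-1,[0,0,0.075],[0,0,0]],[-1,[0,0,0.075],[0,0,0]]])

```text
clock: 16.15
tcp_pos: [556.1, 296.3, 336.8]
tool_rot: [-0.706, -0.033, 0.03, 0.707]
ft_force: [0.3, -0.4, -0.0]
finger_gap: 0.3
```

Call:
send_rows(series=[[-1,[0,-0.03,0],[0,0,0]],[-1,[0,-0.07,0],[0,0,0]],[-1,[0,-0.11,0],[0,0,0]],[-1,[0,-0.15,0],[0,0,0]],[-1,[0,-0.16,0],[0,0,0]]])

```text
clock: 16.65
tcp_pos: [555.6, 132.7, 333.0]
tool_rot: [0.707, 0.029, -0.03, -0.706]
ft_force: [-0.1, -0.4, 0.0]
finger_gap: 0.2
```

```bash
python3 look.py 9
python3 - <<'E'
from h import *
import pickle
r={}
for n in(0,9):
    d=pickle.load(open('f0.pkl' if n==0 else 'fr9.pkl','rb'));s=d[0]
    h=cv2.cvtColor(s['image'],cv2.COLOR_BGR2HSV);m=cv2.inRange(h,(0,180,120),(4,255,255))|cv2.inRange(h,(174,180,120),(180,255,255))
    v,u=np.nonzero(m[235:290,315:370]);print('head scene px',n,len(u),u.mean()+315,v.mean()+235);r[n]=d
a=np.hstack([r[0][0]['image'],r[9][0]['image']]);cv2.imwrite('pics/cmp.png',cv2.resize(a,(800,300),interpolation=3))
E
```

```text
16.8 [555.6 136.1 333.4] [ 0.996  0.087 -0.001] [-0.4  0.7 -0.2] 0.1504847521870227
head scene px 0 298 339.5771812080537 255.56711409395973
head scene px 9 321 339.56697819314644 255.4735202492212
```

View pics/cmp.png

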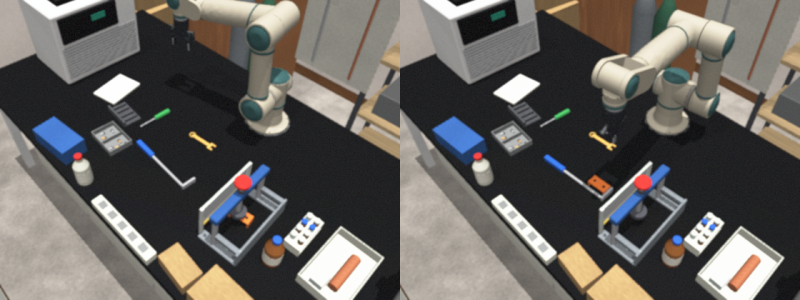

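The before and after views match. The plunger is back at its rest pixel (339.6,255.5), the bracket and hook are in front of the guard, and the bystanders look unmoved. I'm handing in.

```bash
python3 -c "
from rig import robot
print(robot.sign_off())"
```

```text
the job is handed in; nothing more can be done
None
```

The bracket is out in front of the guard, the rod lies flat beside it, and the plunger was pressed to its stop and let back up. I handed in at about 17 s of the 67 s limit; the sign-off reports no verdict.

- **Bracket:** I drew it out under the guard with the hook, and the gripper never came near it. Its nearest face is about 105 mm in front of the guard, seen from both cameras.
- **Rod:** I lowered it onto the bench and released it behind the bracket. By the commanded positions its hook is about 90 mm in front of the guard; I confirmed this only by eye in the pictures.
- **Plunger:** With the fingers shut, I pushed the head down until the tip stayed at 216 mm. The force rose from about 15 N to about 26 N there, and I held it for over 1 s. After release, the head's position in the scene picture matched the start to within 0.1 pixel.
- **Everything else:** The bystanders look unmoved in the before and after pictures; I did not measure them.

Three readings were less tidy. The two cameras disagreed by about 5 mm on the bracket's first position. The wrist camera put the head's centre about 3 mm from my first estimate, so I corrected for that. I also saw a sideways force of about 12 N while holding at the stop.

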